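# Clear the bottle, then turn the organiser to the front

## Robot

A 7-joint arm with a two-finger parallel gripper is mounted at the origin on the work surface. World frame = base frame: x ahead of the robot, y to its left, z up, the work surface at z = 0. Lengths are in m, angles in rad, forces in N, time in s.
With the tool pointing down it reaches from about 0.35 to 0.9 m from the base axis. Payload 8.1 kg.
Tool frame: the origin (TCP) lies between the finger pads; the fingertips stand 11 mm ahead of it and the grasp point (between the pads) lies 8 mm behind it; z points along the fingers, y is the line along which they close (so a half turn about z gives the same grasp; the last joint's range is limited). The gripper opens to 92 mm and grips with 3 to 60 N. Pads are 19 mm wide; open, the fingers measure 130 mm over their backs; the gripper's body (75 mm by 190 mm) begins 47 mm behind the grasp point.
Start: joints at [-1.314, 0.434, 0.025, 1.573, -0.012, 1.134, -0.075], TCP at [0.22, 0.585, 0.238] pointing down, gripper open.
Joint ranges: [-2.62, 2.62], [-0.44, 2.09], [-1.27, 1.32], [0.08, 2.57], [-1.32, 4.46], [0.12, 2], [-2.74, 2.74]. Speed limits (rad/s): [2.22, 2.22, 3.01, 3.01, 3.14, 3.14, 3.14].

## Interface

Orientations are given as a rotation vector (axis times angle).
In Python, from cell import observe, get_image, camera_params, sign_off gives the robot as it stands.
- The arm moves only by the shell command python3 -m pendant 'ROWS' [FORCE]. ROWS is JSON, one flat list of numbers, 7 for each row, row after row: the shift along the tool's x, y, z in m, then the turn, a rotation vector about the tool's x, y, z in rad, then the finger opening in m, from 0 to 0.0918. In form: [dx, dy, dz, rx, ry, rz, jaw, dx, dy, dz, rx, ry, rz, jaw, ...]. A call has 1 to 10 rows; each row shifts and turns the commanded pose from where the row before left it, along the tool's axes as they then stand; what a row does not reach is not made up. A row lasts 1/8 s, in which the tool goes at most 62.5 mm and 10.7 degrees, less where a joint would pass 70% of its speed; a pose out of reach is approached as far as the arm can. A call is refused whole if a number of a shift passes 0.0625 or a number of a turn 0.188, either way. A call with a gripper value outside its range is refused whole. The fingers move at their own pace and stop on an object; FORCE is the grip in N (left out, the last holds). Time passes only in rows, so rows that do not move let the fingers close. It gives the time, the measured TCP pose, the force, the opening and the grip force at its end, in the units of the state.
- observe(): the state, without advancing time (a new reading comes with each control period).
- get_image(name): name is "scene" or "top" or "wrist"; returns the picture (420x560x3 uint8, red, green, blue); there is no depth.
- camera_params(name): a dict with "intrinsics" (3x3 intrinsics, pixels), "eye" and "rotation" of the camera in the world; the wrist camera has in their place "T_tool_cam" (4x4, takes a point from camera to tool coordinates, whose origin is the TCP and whose axes are the flange's). Camera axes: x right, y down, z forward; pixel columns grow to the right and rows downward; lengths in m; the calibration is good to about 2 mm. A picture is of the moment at which its call begins: read the wrist's pose just before it. camera_params takes no time and is no camera call.
- sign_off(): hands the job in; it is judged then, once.
The state is a dict: "clock": time; "joints": joint angles; "dq": joint speeds; "joint_efforts": joint torques, N m; "position": TCP position; "ee_rot": TCP orientation; "force": force on the tool from outside, world axes, zero at the start; "ft_torque": the same for the moment, N m; "width": opening from 0.0 (shut) to 1.0 (fully open); "gripper_force": force on a finger pad.
Only numpy, scipy, OpenCV 4.12 (cv2) and the standard library are available. Lean on these libraries where they do the work, as an engineer would, in place of code of your own. Each camera call takes 0.05 s, during which the arm holds its last target. There are 200 camera calls.

## Task

The round frosted glass bottle with the aluminium cap is standing in the way of the rotating acrylic organiser. First lift it away and stand it upright in the empty middle of the hexagonal glass tray; then turn the organiser by about a sixth of a turn, clockwise seen from above, until its open front with the row of lipsticks faces straight to the front edge of the table, on the robot's side, with its aluminium back panel parallel to that edge.

Things in the scene. Friction and masses are not known exactly. Their poses are not given: they have to be found in the camera images.
- bottle: Loose round frosted glass bottle, about 180 g, upright on the table beside the organiser, off its -y side. Body 44 mm in diameter, 72 mm high, shoulder and neck to 86 mm, then an aluminium cap 30 mm in diameter from 86 to 122 mm: grasp the cap. Origin: centre of underside, z up. Not the square frosted bottle with a black stopper at the back.
- tray: Fixed hexagonal glass tray, aluminium rim, 280 mm over corners. Floor 6 mm above the table, rim 14 mm. Origin: its centre at table height, z up. The middle (110 mm circle) is empty; a black atomizer (74 mm tall), a ceramic dish (18 mm) and two ribbed vials (58 mm) stand around it on the floor.
- organiser (a joint): Organiser angle about its vertical axis (rad), growing anticlockwise from above. 0: open front with lipsticks faces -x (robot). Starts at 1.0 to 1.3, front mostly to -y. Stops at -0.6 and 1.7, none at 0; friction about 0.06 N m, stays where left. 200 mm long, 90 mm deep, top panel 77 mm above the table; corners sweep 110 mm radius.
- knob (a point): Grip point on the chrome knob on top of the organiser, on the turning axis, 101 mm above the table. The knob is a bar 14 mm thick, 46 mm long, from 85 to 113 mm above the table, fixed to the organiser. At joint value q its thickness runs along (cos q, sin q), the point's x axis, and its length along (-sin q, cos q), parallel to the back panel.
There are look-alikes about, which are no part of the job. Leave any blue or yellow look-alike of the bottle alone.

How it is judged:
On the way:
1. the bottle stands upright, released and still, in the middle of the tray, the organiser not yet turned (horizontal distance between bottle and tray below 0.025 m and z of bottle in the frame of tray below 0.01 m and angle between bottle's own z axis and vertical below 0.12 rad and contact force between the fingers and bottle below 0.1 N and linear speed of bottle below 0.02 m/s and value of joint organiser above 0.75 rad), for 0.2 s.
At the end, for the whole second after the job is handed in: The bottle stands upright (within 7 degrees) and still on the tray's floor, within 25 mm of the tray's centre; the organiser is at rest with its open front facing the front edge of the table within 0.18 rad (10 degrees) (horizontal distance between bottle and tray below 0.025 m and z of bottle in the frame of tray below 0.01 m and angle between bottle's own z axis and vertical below 0.12 rad and linear speed of bottle below 0.02 m/s and value of joint organiser between -0.18 and 0.18 rad and velocity of joint organiser between -0.05 and 0.05 rad/s); the robot touches nothing.
It fails at once if the organiser is turned (below 0.75 rad) before the bottle is in the middle of the tray (value of joint organiser below 0.75 rad and horizontal distance between bottle and tray above 0.03 m).
It fails at once if the bottle is tipped by more than 35 degrees (angle between bottle's own z axis and vertical above 0.61 rad).
It also fails if it takes over 56 s, if anything falls off the work surface, if the arm or the gripper's body presses on something with over 40 N, if the wrist force passes 120 N, or if a joint passes its speed limit or range.

## Working session

There is one attempt and no reset: what is moved stays moved. The work goes in short steps, Python scripts to look and compute and a shell command to move; the robot and the scene stay as the last step left them, time stands still between calls to the robot, and variables do not carry over. Pictures are saved under pics/ and viewed, at most 10 in all, crops included, and the job is handed in when it is done.

```bash
mkdir -p pics; cat > h.py <<'E'
import numpy as np, cv2
from scipy.spatial.transform import Rotation as R
from cell import observe, get_image, camera_params, sign_off
def cam(name):
    p=camera_params(name); K=np.array(p["intrinsics"])
    if name=="wrist":
        s=observe(); T=np.eye(4); T[:3,:3]=R.from_rotvec(s["ee_rot"]).as_matrix(); T[:3,3]=s["position"]
        M=T@np.array(p["T_tool_cam"]); return K,M[:3,3],M[:3,:3]
    return K,np.array(p["eye"]),np.array(p["rotation"])
def ray(c,u,v,z):
    K,e,r=c; d=r@np.linalg.solve(K,[u,v,1]); return e+d*(z-e[2])/d[2]
def proj(c,p):
    K,e,r=c; q=K@(r.T@(np.array(p)-e)); return q[:2]/q[2]
def shot(name,fn):
    c=cam(name); im=get_image(name); cv2.imwrite("pics/"+fn,im[:,:,::-1]); return c,im
E
python3 - <<'E'
from h import *
for n in("scene","top"):
    c,im=shot(n,n+"0.png"); print(n,c[1],c[2].round(3).tolist(),c[0].tolist())
s=observe();print(s); print(R.from_rotvec(s["ee_rot"]).as_matrix().round(3)); print(camera_params("wrist")["T_tool_cam"])
E
```

```text
scene [1.10752617 0.41822138 0.71467766] [-1.022, -2.388, 1.107] [[388.20860416389837, 0.0, 273.59358894483046], [0.0, 388.20860416389837, 212.65948912137998], [0.0, 0.0, 1.0]]
top [ 0.52017994 -0.07800795  1.46067939] [-2.201, 2.187, -0.096] [[525.9658510629286, 0.0, 277.24279800720774], [0.0, 525.9658510629286, 213.16910662858058], [0.0, 0.0, 1.0]]
{'clock': 0.1, 'joints': array([-1.31359533,  0.43515446,  0.02497366,  1.57396846, -0.01160511,
        1.13398682, -0.07513976]), 'dq': array([-0.00071269, -0.00046019,  0.00066335, -0.00253631, -0.00068177,
       -0.00011928, -0.00055899]), 'joint_efforts': array([ 4.02811304e-03, -6.69125748e+01,  9.88438390e-01, -3.15144897e+01,
       -6.05388824e-02,  3.74601013e-02,  2.95298651e-05]), 'position': array([0.21995211, 0.58456936, 0.23703728]), 'ee_rot': array([-5.62279388e-01, -3.09073662e+00,  2.14605690e-03]), 'force': array([-0.4250714 , -0.73182837, -0.26918114]), 'ft_torque': array([ 0.05383803, -0.00281953, -0.02718917]), 'gripper_force': 0.0, 'width': 0.9983375085014561}
[[-0.936  0.352 -0.   ]
 [ 0.352  0.936 -0.001]
 [-0.    -0.001 -1.   ]]
[[ 5.71833546e-04 -9.56717127e-01 -2.91018921e-01  7.79503551e-02]
 [ 9.99999823e-01  5.95333855e-04  7.79107207e-06 -5.29217349e-04]
 [ 1.65799564e-04 -2.91018874e-01  9.56717298e-01 -1.46351303e-01]
 [ 0.00000000e+00  0.00000000e+00  0.00000000e+00  1.00000000e+00]]
```

View pics/top0.png

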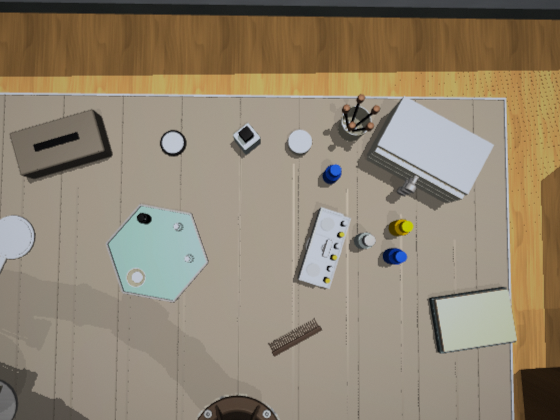

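View pics/scene0.png

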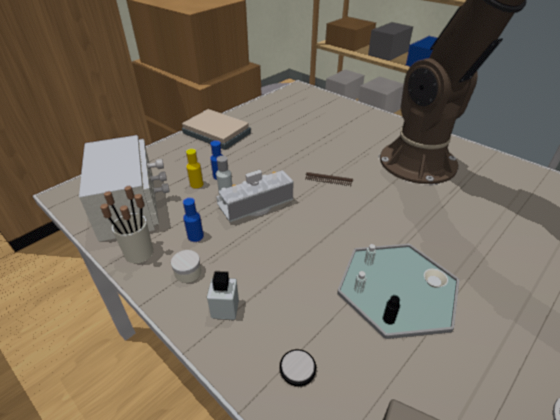

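The top view shows the organiser at about (325,248), the bottle at (366,240) with yellow and blue look-alikes to its right, and the tray at (158,253). In the scene view the bottle is at (223,172), between the yellow and blue bottles and the organiser.

```bash
sed -i 's/np.array(p\["rotation"\])$/R.from_rotvec(p["rotation"]).as_matrix()/' h.py
python3 - <<'E'
from h import *
c=cam("top"); im=cv2.imread("pics/top0.png")
print(proj(c,[0.5,0.2,0]),proj(c,[0.5,-0.2,0]))
hsv=cv2.cvtColor(im,cv2.COLOR_BGR2HSV)
m=((hsv[...,0]>70)&(hsv[...,0]<100)&(hsv[...,1]>25)).astype(np.uint8); m[:, :90]=0; m[:,220:]=0; m[:190]=0;m[310:]=0
k=max(cv2.findContours(m,0,2)[0],key=cv2.contourArea); h=cv2.convexHull(k)
M=cv2.moments(h); u,v=M["m10"]/M["m00"],M["m01"]/M["m00"]; (a,b),r=cv2.minEnclosingCircle(h)
print("tray",u,v,a,b,r,ray(c,u,v,.01),ray(c,a,b,.01), r*2*1.45/526)
x=cv2.resize(im[190:300,280:430],None,fx=5,fy=5,interpolation=cv2.INTER_CUBIC); cv2.imwrite("pics/topc.png",x)
s=cv2.imread("pics/scene0.png"); cv2.imwrite("pics/scenec.png",cv2.resize(s[130:250,170:310],None,fx=5,fy=5,interpolation=cv2.INTER_CUBIC))
E
```

```text
[166.79570621 256.71988429] [311.64111386 257.51101861]
tray 156.31341824263475 252.67775633603497 156.0 252.5 49.95257568359375 [0.51101716 0.22693204 0.01      ] [0.51149792 0.22779774 0.01      ] 0.2754039343772279
```

View pics/topc.png

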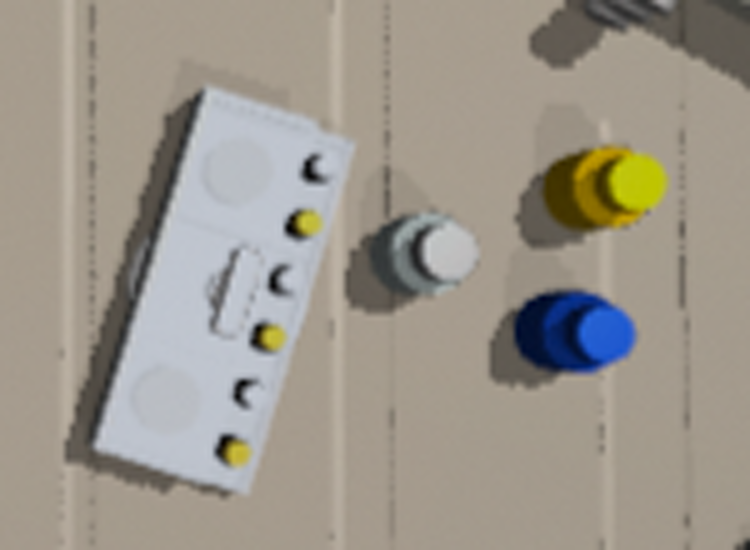

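View pics/scenec.png

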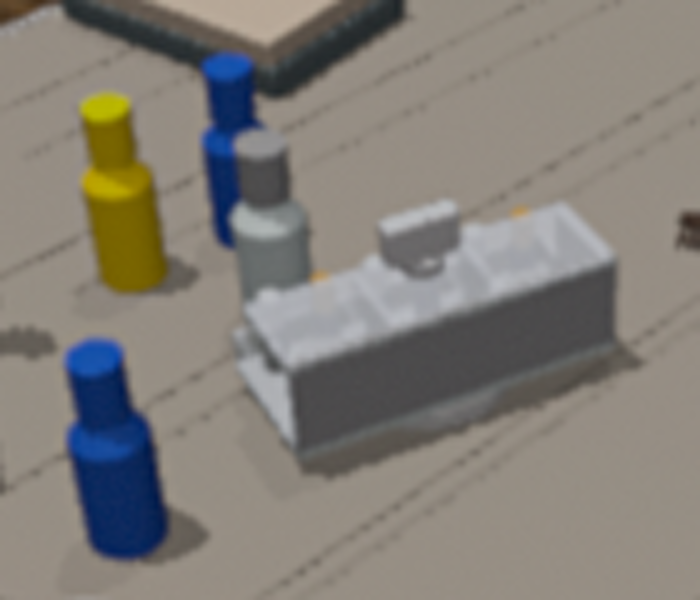

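Crop positions: the cap top is at (446,252), the knob centre at (237,291), and the top panel corners are (205,88), (355,145), (248,493) and (95,450). In the scene crop the cap top is at (262,143).

```bash
python3 - <<'E'
from h import *
c=cam("top"); f=lambda a,b:(280+a/5-.4,190+b/5-.4)
cap=ray(c,*f(446,252),.122); print("cap top",cap,"scene",ray(cam("scene"),170+52.4-.4,130+28.6-.4,.122))
print("knob",ray(c,*f(237,291),.113))
P=np.array([ray(c,*f(*p),.077) for p in[(205,88),(355,145),(248,493),(95,450)]])
print(P.round(3),np.linalg.norm(np.diff(P,axis=0),axis=1))
for a,b in((0,3),(1,2)):
    d=P[a]-P[b]; print("q",np.arctan2(d[0]*-1,d[1])%np.pi, "len dir (-sin q,cos q)",d)
d=np.array(cap)-observe()["position"]; Rm=R.from_rotvec(observe()["ee_rot"]).as_matrix(); print("to cap in tool",Rm.T@d)
print(R.from_rotvec(observe()["ee_rot"]).as_euler('xyz'))
E
```

```text
cap top [ 0.54699334 -0.33575672  0.122     ] scene [ 0.54423408 -0.33833269  0.122     ]
knob [ 0.52656579 -0.22993041  0.113     ]
[[ 0.634 -0.217  0.077]
 [ 0.604 -0.297  0.077]
 [ 0.421 -0.24   0.077]
 [ 0.443 -0.159  0.077]] [0.0847567  0.19143534 0.08314902]
q 1.2767870325334925 len dir (-sin q,cos q) [ 0.190461   -0.05766861  0.        ]
q 1.2691264749412814 len dir (-sin q,cos q) [ 0.18279044 -0.05687832  0.        ]
to cap in tool [-0.63020436 -0.74601955  0.11613323]
[-3.14022597e+00  1.21021647e-04  2.78168074e+00]
```

```bash
python3 -m pendant '[0,0,0,0,0,0.173,0.0918,0,0,0,0,0,0.173,0.0918,0,0,0,0,0,0.173,0.0918,0,0,0,0,0,0.173,0.0918,0,0,0,0,0,0.173,0.0918,0,0,0,0,0,0.173,0.0918,0,0,0,0,0,0.173,0.0918,0,0,0,0,0,0,0.0918]' 20
python3 -m pendant '[-0.046,0.0163,0,0,0,0,0.07,-0.046,0.0163,0,0,0,0,0.07,-0.046,0.0163,0,0,0,0,0.07,-0.046,0.0163,0,0,0,0,0.07,-0.046,0.0163,0,0,0,0,0.07,-0.046,0.0163,0,0,0,0,0.07,-0.046,0.0163,0,0,0,0,0.07,-0.046,0.0163,0,0,0,0,0.07,-0.046,0.0163,0,0,0,0,0.07,-0.046,0.0163,0,0,0,0,0.07]'
python3 -m pendant '[-0.046,0.0163,0,0,0,0,0.07,-0.046,0.0163,0,0,0,0,0.07,-0.046,0.0163,0,0,0,0,0.07,-0.046,0.0163,0,0,0,0,0.07,-0.046,0.0163,0,0,0,0,0.07,-0.046,0.0163,0,0,0,0,0.07,-0.046,0.0163,0,0,0,0,0.07,-0.046,0.0163,0,0,0,0,0.07,-0.046,0.0163,0,0,0,0,0.07,-0.046,0.0163,0,0,0,0,0.07]'
python3 -m pendant '[0,0,0,0,0,0,0.07,0,0,0,0,0,0,0.07]'
python3 - <<'E'
from h import *
c,im=shot("wrist","w1.png"); s=observe()
print(s["clock"],s["position"],s["joints"],R.from_rotvec(s["ee_rot"]).as_matrix().round(3).tolist()); print(proj(c,[.546,-.337,.122]))
E
```

```text
clock: 1.1
position: [0.2198, 0.5848, 0.2373]
ee_rot: [2.22, 2.222, -0.001]
force: [0.2, 0.0, 0.6]
width: 1.003
gripper_force: 0.0
clock: 2.35
position: [0.3834, 0.1233, 0.2379]
ee_rot: [2.216, 2.227, 0.001]
force: [0.4, 0.0, 0.3]
width: 0.757
gripper_force: 0.0
clock: 3.6
position: [0.5464, -0.3364, 0.2372]
ee_rot: [-2.215, -2.227, -0.0]
force: [0.4, 0.6, 0.4]
width: 0.758
gripper_force: 0.0
clock: 3.85
position: [0.5457, -0.3348, 0.2371]
ee_rot: [-2.218, -2.223, 0.0]
force: [0.3, 0.1, -0.7]
width: 0.762
gripper_force: 0.0
3.9 [ 0.54592795 -0.33398386  0.2373263 ] [-0.02152409  0.5396856   0.76945053  1.57567858 -0.39608334  1.18953529
  0.82933822] [[-0.003, 1.0, -0.001], [1.0, 0.003, 0.001], [0.001, -0.001, -1.0]]
[278.32284594 208.61795598]
```

View pics/w1.png

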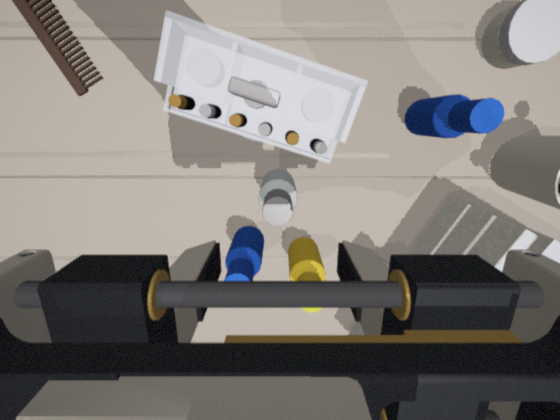

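The wrist view shows the cap at (278,208), which matches the prediction. The yellow and blue look-alikes stay clear of the fingers, so I can descend.

```bash
python3 -m pendant '[-0.003,0,0.025,0,0,0,0.07,0,0,0.03,0,0,0,0.07,0,0,0.03,0,0,0,0.07,0,0,0.025,0,0,0,0.07,0,0,0.018,0,0,0,0.07,0,0,0.010,0,0,0,0.07,0,0,0,0,0,0,0.07]'
python3 -m pendant '[0,0,0,0,0,0,0.02,0,0,0,0,0,0,0.02,0,0,0,0,0,0,0.02,0,0,0,0,0,0,0.02,0,0,0,0,0,0,0.02]' 20
python3 -m pendant '[0,0,-0.01,0,0,0,0.02,0,0,-0.02,0,0,0,0.02,0,0,-0.025,0,0,0,0.02,0,0,-0.025,0,0,0,0.02,0,0,-0.02,0,0,0,0.02,0,0,-0.01,0,0,0,0.02,0,0,0,0,0,0,0.02]'
python3 -c "
from h import *
print(observe())"
```

```text
clock: 4.78
position: [0.546, -0.3377, 0.0996]
ee_rot: [-2.22, -2.222, 0.0]
force: [0.3, -0.3, 0.3]
width: 0.759
gripper_force: 0.0
clock: 5.4
position: [0.546, -0.338, 0.0998]
ee_rot: [-2.221, -2.221, -0.0]
force: [-0.1, -0.9, 0.1]
width: 0.324
gripper_force: 20.0
clock: 6.28
position: [0.5463, -0.3383, 0.2108]
ee_rot: [2.22, 2.22, 0.001]
force: [-0.4, 0.0, -0.9]
width: 0.325
gripper_force: 20.0
{'clock': 6.275, 'joints': array([-0.00757176,  0.56515516,  0.7569112 ,  1.6054985 , -0.41769831,
        1.13767312,  0.8492484 ]), 'dq': array([ 0.00197502,  0.02127589, -0.01500118,  0.02557494, -0.00618928,
       -0.01245955,  0.00557909]), 'joint_efforts': array([ -0.08480474, -66.85080528,  13.95930737, -30.05975604,
         0.07749805,   0.31142548,  -0.07980369]), 'position': array([ 0.54629321, -0.33828979,  0.21075741]), 'ee_rot': array([2.22045236e+00, 2.22030933e+00, 1.04934573e-03]), 'force': array([-0.41127602,  0.02120537, -0.90061547]), 'ft_torque': array([-0.0175483 ,  0.0983196 , -0.00712391]), 'gripper_force': 19.96669739484787, 'width': 0.3246963362264394}
```

```bash
python3 -m pendant '[0,0,-0.02,0,0,0,0.02,0,0,-0.025,0,0,0,0.02,0.01,0,-0.01,0,0,0,0.02,0.025,0,0,0,0,0,0.02,0.035,-0.0025,0,0,0,0,0.02,0.04,-0.0025,0,0,0,0,0.02,0.04,-0.0025,0,0,0,0,0.02,0.04,-0.0025,0,0,0,0,0.02,0.04,-0.0025,0,0,0,0,0.02,0.04,-0.0025,0,0,0,0,0.02]'
python3 -m pendant '[0.04,-0.0025,0,0,0,0,0.02,0.04,-0.0025,0,0,0,0,0.02,0.04,-0.0025,0,0,0,0,0.02,0.04,-0.0025,0,0,0,0,0.02,0.04,-0.0025,0,0,0,0,0.02,0.04,-0.0025,0,0,0,0,0.02,0.035,-0.0025,0,0,0,0,0.02,0.02,-0.0025,0,0,0,0,0.02,0,0,0,0,0,0,0.02,0,0,0,0,0,0,0.02]'
python3 - <<'E'
from h import *
shot("top","top2.png"); c,im=shot("wrist","w2.png"); s=observe()
print(s["clock"],s["position"],s["force"],s["width"],s["joints"].round(2)); print(proj(c,[.5113,.2274,.006]))
E
```

```text
clock: 7.52
position: [0.5301, -0.0658, 0.2638]
ee_rot: [-2.22, -2.221, 0.001]
force: [0.3, -0.3, -1.6]
width: 0.322
gripper_force: 20.0
clock: 8.78
position: [0.5111, 0.2253, 0.2646]
ee_rot: [2.223, 2.219, -0.001]
force: [-0.1, 0.0, -1.3]
width: 0.322
gripper_force: 20.0
8.875 [0.51133708 0.22525545 0.26482896] [ 0.63382418 -1.39896437 -1.20500917] 0.3201221450538738 [-1.05  0.35  0.74  1.74 -0.26  1.15 -0.24]
[278.07595794 175.55529319]
```

View pics/w2.png

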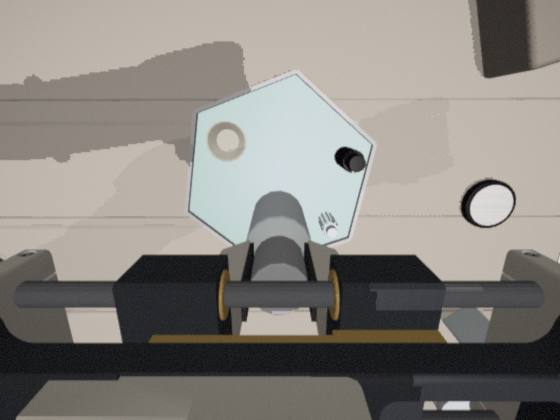

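The tray corners in the wrist view give a centre near (277,177) against the predicted (278,176). The bottle hangs upright and the middle is free, so I lower it.

```bash
python3 -m pendant '[0.002,0,0.02,0,0,0,0.02,0,0,0.03,0,0,0,0.02,0,0,0.03,0,0,0,0.02,0,0,0.03,0,0,0,0.02,0,0,0.025,0,0,0,0.02,0,0,0.012,0,0,0,0.02,0,0,0.006,0,0,0,0.02,0,0,0.003,0,0,0,0.02,0,0,0.002,0,0,0,0.02,0,0,0,0,0,0,0.02]'
```

```text
clock: 10.12
position: [0.5112, 0.2291, 0.1071]
ee_rot: [2.221, 2.221, 0.001]
force: [-0.4, -0.1, -2.2]
width: 0.323
gripper_force: 20.0
```

```bash
python3 -m pendant '[0,0,0.001,0,0,0,0.02,0,0,0.0005,0,0,0,0.02,0,0,0,0,0,0,0.02]'
python3 -m pendant '[0,0,0,0,0,0,0.036,0,0,0,0,0,0,0.05,0,0,0,0,0,0,0.07,0,0,0,0,0,0,0.07,0,0,-0.02,0,0,0,0.07,0,0,-0.04,0,0,0,0.07,0,0,-0.05,0,0,0,0.07,0,0,-0.03,0,0,0,0.07,0,0,0,0,0,0,0.07]'
python3 - <<'E'
from h import *
c,im=shot("wrist","w3.png"); s=observe(); print(s["position"],s["joints"].round(2)); print(proj(c,[.5113,.2274,.006]),proj(c,[.5113,.2285,.122]))
K,e,r=cam("top"); t=get_image("top"); cv2.imwrite("pics/top3.png",t[:,:,::-1])
E
```

```text
clock: 10.5
position: [0.5112, 0.2291, 0.1057]
ee_rot: [-2.221, -2.221, -0.001]
force: [-1.6, -0.3, 3.9]
width: 0.327
gripper_force: 20.0
clock: 11.62
position: [0.5123, 0.2294, 0.2475]
ee_rot: [2.221, 2.221, 0.007]
force: [-0.5, 0.3, -0.4]
width: 0.762
gripper_force: 0.0
[0.51137068 0.22917515 0.24584241] [-1.05  0.37  0.73  1.77 -0.28  1.11 -0.23]
[276.64974778 181.49050278] [276.37998141 204.35572637]
```

View pics/w3.png

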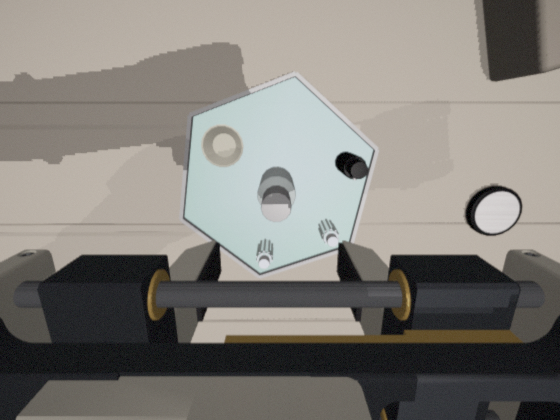

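The bottle stands alone at (276,190) in the tray's middle, with the fingers open and clear. Next I check the knob and the lipstick heights from the two earlier views while moving over to the knob.

```bash
python3 -m pendant '[-0.02,0.001,0,0,0,0,0.04,-0.035,0.001,0,0,0,0,0.04,-0.04,0.001,0,0,0,0,0.04,-0.04,0.001,0,0,0,0,0.04,-0.04,0.001,0,0,0,0,0.04,-0.04,0.001,0,0,0,0,0.04,-0.04,0.001,0,0,0,0,0.04,-0.04,0.001,0,0,0,0,0.04,-0.04,0.001,0,0,0,0,0.04,-0.04,0.001,0,0,0,0,0.04]'
python3 -m pendant '[-0.04,0.002,0,0,0,0,0.04,-0.03,0.002,0,0,0,0,0.04,-0.015,0.001,0,0,0,0,0.04,0,0,0,0,0,0,0.04]'
python3 -m pendant '[0,0,0,0,0,-0.17,0.04,0,0,0,0,0,-0.17,0.04,0,0,0,0,0,-0.17,0.04,0,0,0,0,0,-0.17,0.04,0,0,0,0,0,-0.17,0.04,0,0,0,0,0,-0.17,0.04,0,0,0,0,0,-0.17,0.04,0,0,0,0,0,-0.08,0.04,0,0,0,0,0,0,0.04]'
python3 - <<'E'
from h import *
c,im=shot("wrist","w4.png"); s=observe(); print(s["clock"],s["position"],s["joints"].round(2),R.from_rotvec(s["ee_rot"]).as_matrix().round(3).tolist()); print(proj(c,[.5265,-.23,.113]))
p=camera_params("wrist");T=np.eye(4);T[:3,:3]=[[-.003,1,-.001],[1,.003,.001],[.001,-.001,-1]];T[:3,3]=[.54593,-.33398,.23733];M=T@np.array(p["T_tool_cam"]);w=(np.array(p["intrinsics"]),M[:3,3],M[:3,:3])
t=cam("top"); f=lambda a,b:(280+a/5-.4,190+b/5-.4)
for a,b in(((237,291),(255,93)),((270,336),(236,120)),((285,280),(265,129)),((446,252),(278,208))):
    P0,P1=t[1],ray(t,*f(*a),0); Q0,Q1=w[1],ray(w,*b,0); d=P1-P0;g=Q1-Q0
    k=np.linalg.lstsq(np.c_[d,-g],Q0-P0,rcond=None)[0]; print((P0+k[0]*d).round(4),(Q0+k[1]*g).round(4))
E
```

```text
clock: 12.98
position: [0.5195, -0.1486, 0.2443]
ee_rot: [-2.222, -2.219, 0.002]
force: [0.3, -0.2, -0.1]
width: 0.436
gripper_force: 0.0
clock: 13.48
position: [0.5251, -0.2321, 0.2447]
ee_rot: [-2.224, -2.218, 0.001]
force: [0.3, 0.5, -0.8]
width: 0.428
gripper_force: 0.0
clock: 14.6
position: [0.526, -0.2296, 0.2451]
ee_rot: [-0.469, -3.106, -0.001]
force: [0.8, -0.1, -0.2]
width: 0.433
gripper_force: 0.0
14.65 [ 0.52604694 -0.22976552  0.24504982] [-0.04  0.36  0.49  1.72 -0.19  1.11  1.78] [[-0.955, 0.297, -0.0], [0.297, 0.955, 0.001], [0.0, 0.001, -1.0]]
[278.79875525 201.98032448]
[ 0.5266 -0.2314  0.0998] [ 0.5233 -0.2328  0.0999]
[ 0.5031 -0.2531  0.0626] [ 0.4998 -0.2565  0.0631]
[ 0.533  -0.2643  0.0391] [ 0.5293 -0.2663  0.0394]
[ 0.5469 -0.3351  0.1256] [ 0.5447 -0.3346  0.1255]
```

View pics/w4.png

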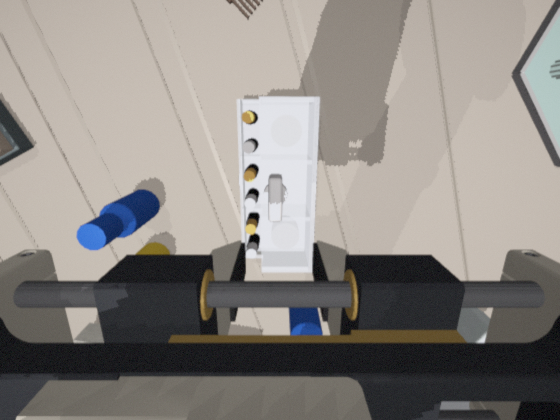

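The knob shows centred at about (276,198), with its bar aligned to the tool to within about 1 mm across. The lipsticks are low. I descend, grip and check.

```bash
python3 -m pendant '[0.0015,-0.0015,0.02,0,0,0,0.04,0,0,0.03,0,0,0,0.04,0,0,0.03,0,0,0,0.04,0,0,0.03,0,0,0,0.04,0,0,0.023,0,0,0,0.04,0,0,0.012,0,0,0,0.04,0,0,0.005,0,0,0,0.04,0,0,0,0,0,0,0.04]'
python3 -m pendant '[0,0,0,0,0,0,0.005,0,0,0,0,0,0,0.005,0,0,0,0,0,0,0.005,0,0,0,0,0,0,0.005,0,0,0,0,0,0,0.005]' 20
```

```text
clock: 15.65
position: [0.5244, -0.232, 0.0956]
ee_rot: [0.471, 3.106, -0.0]
force: [-0.4, -0.2, -0.1]
width: 0.436
gripper_force: 0.0
clock: 16.27
position: [0.5244, -0.2328, 0.0957]
ee_rot: [0.472, 3.105, -0.001]
force: [-0.9, -2.5, 4.7]
width: 0.262
gripper_force: 20.0
```

The opening is 24 mm where the 14 mm bar should be. The fingertips probably rest on the round boss under the bar, so I reopen, rise 5 mm and close again.

```bash
python3 -m pendant '[0,0,0,0,0,0,0.035,0,0,0,0,0,0,0.035,0,0,-0.006,0,0,0,0.035,0,0,0,0,0,0,0.035,0,0,0,0,0,0,0.005,0,0,0,0,0,0,0.005,0,0,0,0,0,0,0.005,0,0,0,0,0,0,0.005]'
python3 -c "
from h import *
s=observe();print(s['force'],s['ft_torque'],s['width'],s['joints'].round(2)); shot('top','top5.png'); shot('wrist','w5.png')"
```

```text
clock: 17.27
position: [0.5239, -0.2327, 0.1012]
ee_rot: [-0.472, -3.106, 0.001]
force: [-1.2, -4.2, -1.5]
width: 0.153
gripper_force: 20.0
[-1.19074723 -4.18234931 -1.45094743] [-0.57333013  0.13893106 -0.0060919 ] 0.1528291906197147 [ 0.02  0.52  0.43  1.88 -0.29  0.8   1.87]
```

Now 14.0 mm: the bar is held. Turning clockwise.

```bash
python3 -m pendant '[0,0,0,0,0,0.06,0.005,0,0,0,0,0,0.1,0.005,0,0,0,0,0,0.1,0.005,0,0,0,0,0,0.1,0.005,0,0,0,0,0,0.1,0.005,0,0,0,0,0,0.1,0.005]'
python3 -m pendant '[0,0,0,0,0,0.1,0.005,0,0,0,0,0,0.1,0.005,0,0,0,0,0,0.1,0.005,0,0,0,0,0,0.1,0.005,0,0,0,0,0,0.1,0.005,0,0,0,0,0,0.1,0.005,0,0,0,0,0,0.07,0.005,0,0,0,0,0,0.04,0.005,0,0,0,0,0,0,0.005,0,0,0,0,0,0,0.005]'
python3 - <<'E'
from h import *
s=observe();print(s['force'],s['ft_torque'],s['width'],s['joints'].round(2),R.from_rotvec(s["ee_rot"]).as_matrix().round(3)[:,1])
E
```

```text
clock: 18.12
position: [0.5238, -0.2329, 0.1012]
ee_rot: [1.316, 2.852, -0.002]
force: [-1.7, -4.7, -3.3]
width: 0.149
gripper_force: 20.0
clock: 19.38
position: [0.5235, -0.233, 0.1011]
ee_rot: [2.222, 2.22, -0.002]
force: [-1.8, -5.1, -0.4]
width: 0.153
gripper_force: 20.0
[-1.77618257 -5.07755182 -0.39143765] [-1.09359616  0.56547256 -0.111083  ] 0.15343660159848083 [-0.2   0.61  0.78  1.9  -0.55  0.87  0.86] [ 1.    -0.001 -0.001]
```

```bash
python3 -m pendant '[0,0,0,0,0,0,0.02,0,0,0,0,0,0,0.035,0,0,0,0,0,0,0.04,0,0,-0.02,0,0,0,0.04,0,0,-0.04,0,0,0,0.04,0,0,-0.05,0,0,0,0.04,0,0,-0.05,0,0,0,0.04,0,0,-0.02,0,0,0,0.04,0,0,0,0,0,0,0.04]'
python3 - <<'E'
from h import *
c,im=shot("top","top6.png"); print(observe()["position"])
a=proj(c,[.53,-.23,.077]); print(a, proj(c,[.5113,.2274,.122]))
im=cv2.imread("pics/top6.png"); cv2.imwrite("pics/top6c.png",cv2.resize(im[170:320,90:400],None,fx=2.5,fy=2.5,interpolation=cv2.INTER_CUBIC))
E
```

```text
clock: 20.5
position: [0.5247, -0.2327, 0.2838]
ee_rot: [2.219, 2.219, 0.004]
force: [-0.4, -0.5, -1.4]
width: 0.437
gripper_force: 0.0
[ 0.52422017 -0.23214521  0.28219881]
[325.4852659  246.54780294] [146.77137789 252.79286235]
```

View pics/top6c.png

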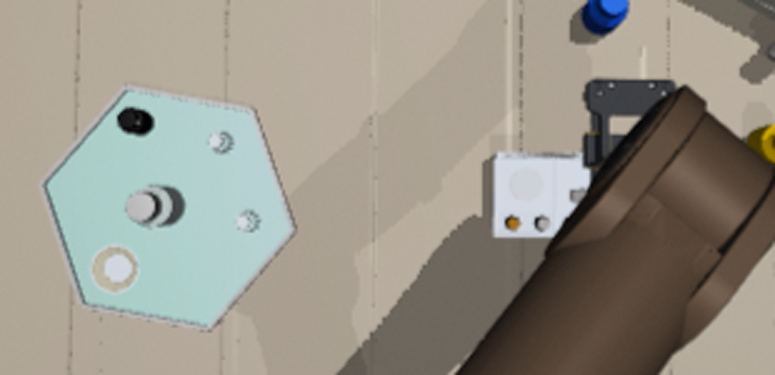

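The organiser now stands square, with its lipstick row on the robot's side. The bottle's cap is at (146.4,252.8) against (146.8,252.8) expected for the tray centre, and the gripper is clear.

```bash
python3 -c "
from h import *
print(sign_off())"
```

```text
the job is handed in; nothing more can be done
None
```

I stood the bottle upright in the middle of the tray, turned the organiser until its open front faced the robot, and handed the job in at about 21 s; the hand-in returned no verdict.

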